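Clear the bench after a plate assay

ROBOT

A 6-joint arm with a two-finger parallel gripper is mounted at the origin on the work surface. World frame = base frame: x ahead of the robot, y to its left, z up, the work surface at z = 0. Lengths are in m, angles in rad, forces in N, time in s.
With the tool pointing down it reaches from about 0.35 to 0.775 m from the base axis. Payload 5.5 kg.
Tool frame: the origin (TCP) lies midway between the tips of the shut fingers; the grasp point (between the pads) lies 19 mm behind it; z points along the fingers, y is the line along which they close (so a half turn about z gives the same grasp; the last joint's range is limited). The gripper opens to 85 mm and grips with 20 to 120 N. Pads are 22 mm wide; open, the fingers measure 114 mm over their backs; the gripper's body (76 mm by 85 mm) begins 54 mm behind the grasp point. The pads swing forward as they close: fully open they stand 13 mm farther back than shut.
Start: joints at [-1.276, 0.313, 0.046, 1.304, 0, 1.431], TCP at [0.242, -0.522, 0.231] pointing down, gripper open.
Joint ranges: [-2.76, 2.76], [-0.86, 1.69], [-1.03, 1.26], [-2.2, 2.34], [-1.47, 1.5], [-3.14, 3.14]. Speed limits (rad/s): [2.57, 2.57, 3.14, 3.14, 3.14, 3.14].

INTERFACE

Orientations are given as a unit quaternion [w, x, y, z].
In Python, from workcell import env gives the robot as it stands.
- The arm moves only by the tool move_arm, never from a script. Its argument "targets" is a list of rows, each a list of 3 entries, a list of its own where there are three numbers: the shift along the tool's x, y, z in mm, then the turn, a rotation vector about the tool's x, y, z in units of 10 degrees (1.0 is 10 degrees), then the closure, from -1 (fully open) to 1 (shut). In form: [[[dx, dy, dz], [ax, ay, az], gripper], ...]. A call has 1 to 5 rows; each row is the pose to reach, as a shift and turn from the pose commanded when the call began, along the tool's axes at that moment; what a row does not reach only later rows make up. A row lasts 1/8 s, in which the tool goes at most 62.5 mm and 10.7 degrees, less where a joint would pass 70% of its speed; a pose out of reach is approached as far as the arm can. A call with a gripper value outside its range is refused whole. The fingers move at their own pace and stop on an object; "squeeze" is the grip in N (left out, the last holds). Time passes only in rows, so rows that repeat a pose let the fingers close. It gives the time, the measured TCP pose, the force, the opening and the grip force at its end, in the units of the state.
- env.get_state(): the state, without advancing time (a new reading comes with each control period).
- env.read_camera(name): name is "side" or "top" or "wrist"; returns a dict with "pixels" (384x512x3 uint8, red, green, blue), "fovy" (degrees; the focal length in pixels is half the picture's height over the tangent of half this angle, whatever the lens; pixels are square), "cx", "cy" (the principal point, pixels), "extrinsics" (4x4, takes a point from world to camera coordinates); the wrist camera has in their place "mount" (4x4, takes a point from camera to tool coordinates, whose origin is the TCP and whose axes are the flange's). Camera axes: x right, y up, looking along -z (the intrinsics and any distortion apply to the point x, -y, -z); pixel columns grow to the right and rows downward; lengths in m; the calibration is good to about 2 mm. A picture is of the moment at which its call begins: read the wrist's pose just before it. There is no depth.
- env.hand_in(): hands the job in; it is judged then, once.
Trained networks look in a picture, given as the dict that the camera call returned (one of the last four; its "shot" number tells which), for a name from the list of things; names that differ only in an ending like _2 or _b are one class to them, and where a whole thing is asked for, a point or a joint stands for the part that bears it (a point fixed in the world has none). Each returns a list of dicts, best first, with "confidence" (0 to 1); they miss things now and then, are a little off and sometimes report something else, mostly with a low value. They report only what shows in the picture. A call takes as long as a camera call. They do not tell look-alikes from the thing itself.
- env.spot_in(thing, picture): "centre" ([x, y, z] in m, in world coordinates, good to about 4 mm: the middle of the surface that is visible of it).
- env.regions_of(thing, picture): "mask" (384x512 bool, what is visible of it).
- env.landmark_of(thing, picture): "centre" ([x, y, z] in m, in world coordinates, good to about 4 mm: a listed point, or the origin of a listed thing).
The state is a dict: "clock": time; "joint_pos": joint angles; "qvel": joint speeds; "tau": joint torques, N m; "tcp_pos": TCP position; "orientation": TCP orientation; "wrist_force": force on the tool from outside, world axes, zero at the start; "ft_torque": the same for the moment, N m; "finger_gap": finger opening in m; "grip_force": force on a finger pad.
Only numpy, scipy, OpenCV 4.12 (cv2) and the standard library are available. Lean on these libraries where they do the work, as an engineer would, in place of code of your own. Each camera call takes 0.05 s, during which the arm holds its last target. There are 200 camera calls.

TASK

Clear up after the plate assay: stand the two empty reagent reservoirs flat, side by side, in the red waste tray, put the blue-capped and the white-capped amber bottle into the blue bottle carrier, each upright in a free bay of its own beside the green-capped one already there, and stand the specimen jar in the grey steel sample tray. Keep everything upright and set it down gently, without dropping it, and leave the green-capped bottle and the yellow tube rack where they are.

Things in the scene. Friction and masses are not known exactly. Their poses are not given: they have to be found in the camera images.
- reservoir_white_mid (a point): Centre of the white reagent reservoir: an open, empty plastic trough 100 mm long (its x axis) x 42 mm wide (y) x 32 mm high, standing on the bench, open side up. The point is half-way up, 16 mm above its underside. Its upper 12 mm (20 to 32 mm above the underside) is an upright skirt rim 100 x 42 mm, the place to grip it across the 42 mm width; below that the sides taper inward to a 30 mm wide floor. 30 g, mass varies.
- reservoir_yellow_mid (a point): Centre of the yellow reagent reservoir; same shape, size and axes as the white one.
- bottle_blue_mid (a point): Centre of the amber reagent bottle with the blue cap: round, upright, 95 mm high; body 40 mm in diameter up to 62 mm above its underside with a white band, then a shoulder and a 26 mm cap (76 to 95 mm). The point is 47.5 mm above the underside; z up. About 110 g.
- bottle_white_mid (a point): Centre of the amber reagent bottle with the white cap; same shape and size as the one with the blue cap.
- jar_mid (a point): Centre of the specimen jar: clear, upright, 48 mm in diameter, with brown dried pieces inside and a yellow ribbed screw lid 51 mm in diameter that takes the upper 16 mm of its 64 mm height. The point is 32 mm above the underside; z up. About 80 g.
- waste_tray: Red open waste tray, fixed to the bench: 135 mm (its x axis) x 200 mm (y) outside, 22 mm high, walls 4 mm, floor 4 mm thick, inside 127 x 192 mm and plain; low carrying lugs stick out 12 mm at the two y ends. Origin at the centre of its underside (bench level).
- bottle_carrier: Blue bottle carrier, fixed to the bench: 135 mm (x) x 200 mm (y) outside, 28 mm high, walls 4 mm, floor 4 mm thick; divided into six bays (low carrying lugs stick out 12 mm at the two y ends), 2 along x and 3 along y, each about 61 x 61 mm; bay centres at x = -33 or +33 mm and y = -65, 0 or +65 mm from the origin, which is the centre of its underside.
- sample_tray: Grey steel sample tray, fixed to the bench: 135 mm (x) x 200 mm (y) outside, 22 mm high, walls 4 mm, floor 4 mm thick, inside 127 x 192 mm and plain; low carrying lugs stick out 12 mm at the two y ends. Origin at the centre of its underside.
- bottle_green_mid (a point): Centre of a third amber bottle, with a green cap, same shape and size, that already stands loose in the far middle bay of the carrier (x = +33, y = 0 mm there, give or take 6 mm); it stays there.
- tube_rack: Yellow rack of small capped tubes, 124 x 84 x 44 mm, standing loose at one side of the work; not part of the job. Origin at the centre of its underside.
Mind the look-alikes: they are no part of the job. Of the things like the part that bears jar_mid, leave any that is pink; of the rest the smaller one is meant.

How it is judged:
At the end, for the whole second after the job is handed in: Both reservoirs stand in the red tray, both bottles (and still the green-capped one) in bays of the blue carrier and the jar in the grey steel tray; each one's underside is within 5 mm of the tray floor, its centre inside the tray, upright within 0.12 rad (7 degrees), at rest and released (x of reservoir_white_mid in the frame of waste_tray between -0.0635 and 0.0635 m and y of reservoir_white_mid in the frame of waste_tray between -0.096 and 0.096 m and z of reservoir_white_mid in the frame of waste_tray between 0.015 and 0.025 m and angle between each of reservoir_white_mid, reservoir_yellow_mid, bottle_blue_mid, bottle_white_mid, bottle_green_mid, jar_mid's own z axis and vertical below 0.12 rad and linear speed of each of reservoir_white, reservoir_yellow, bottle_blue, bottle_white, bottle_green, jar below 0.02 m/s and angular speed of each of reservoir_white, reservoir_yellow, bottle_blue, bottle_white, bottle_green, jar below 0.2 rad/s and x of reservoir_yellow_mid in the frame of waste_tray between -0.0635 and 0.0635 m and y of reservoir_yellow_mid in the frame of waste_tray between -0.096 and 0.096 m and z of reservoir_yellow_mid in the frame of waste_tray between 0.015 and 0.025 m and x of bottle_blue_mid in the frame of bottle_carrier between -0.0635 and 0.0635 m and y of bottle_blue_mid in the frame of bottle_carrier between -0.096 and 0.096 m and z of bottle_blue_mid in the frame of bottle_carrier between 0.0465 and 0.0565 m and x of bottle_white_mid in the frame of bottle_carrier between -0.0635 and 0.0635 m and y of bottle_white_mid in the frame of bottle_carrier between -0.096 and 0.096 m and z of bottle_white_mid in the frame of bottle_carrier between 0.0465 and 0.0565 m and x of bottle_green_mid in the frame of bottle_carrier between -0.0635 and 0.0635 m and y of bottle_green_mid in the frame of bottle_carrier between -0.096 and 0.096 m and z of bottle_green_mid in the frame of bottle_carrier between 0.0465 and 0.0565 m and x of jar_mid in the frame of sample_tray between -0.0635 and 0.0635 m and y of jar_mid in the frame of sample_tray between -0.096 and 0.096 m and z of jar_mid in the frame of sample_tray between 0.031 and 0.041 m); the robot touches nothing.
It fails at once if a bottle, the jar or a reservoir is tipped by more than about 35 degrees (angle between any of reservoir_white_mid, reservoir_yellow_mid, bottle_blue_mid, bottle_white_mid, jar_mid's own z axis and vertical above 0.6 rad).
It fails at once if a bottle, the jar or a reservoir is dropped or thrown (moves untouched by the fingers, faster than a fall of 25 mm gives) ((contact force between the fingers and reservoir_white below 0.02 N and linear speed of reservoir_white above 0.7 m/s) or (contact force between the fingers and reservoir_yellow below 0.02 N and linear speed of reservoir_yellow above 0.7 m/s) or (contact force between the fingers and bottle_blue below 0.02 N and linear speed of bottle_blue above 0.7 m/s) or (contact force between the fingers and bottle_white below 0.02 N and linear speed of bottle_white above 0.7 m/s) or (contact force between the fingers and jar below 0.02 N and linear speed of jar above 0.7 m/s)).
It fails at once if the green-capped bottle already in the carrier is pushed about (more than 20 mm) (distance of bottle_green_mid from where it was at the start of the episode above 0.02 m).
It fails at once if the tube rack is pushed about (more than 20 mm) (distance of tube_rack from where it was at the start of the episode above 0.02 m).
It also fails if it takes over 120 s, if anything falls off the work surface, if the arm or the gripper's body presses on something with over 40 N, if the wrist force passes 120 N, or if a joint passes its speed limit or range.

## Working session

There is one attempt and no reset: what is moved stays moved. The work goes in short steps, Python scripts to look and compute and a tool call to move; the robot and the scene stay as the last step left them, time stands still between calls to the robot, and variables do not carry over. Pictures are saved under pics/ and viewed, at most 14 in all, crops included, and the job is handed in when it is done.

Besides the shell and the picture viewer there is one more tool, called after "Request:" as name(argument=value, ...) on one line, values as JSON. move_arm: Moves the arm, as the interface text tells. Its arguments: {"type":"object","properties":{"targets":{"type":"array","items":{"type":"array"}},"squeeze":{"type":"number"}},"required":["targets"]}

```bash
mkdir -p pics
cat > h.py <<'E'
import numpy as np, cv2
from workcell import env
def save(p,name): cv2.imwrite('pics/'+name,p['pixels'][:,:,::-1])
E
python3 - <<'E'
from h import *
s=env.get_state(); print(s)
ps={}
for c in ('top','side'):
    p=env.read_camera(c); ps[c]=p
    print(c,p['fovy'],p['cx'],p['cy'],np.round(p['extrinsics'],3).tolist(),[k for k in p])
    for t in ['reservoir_white_mid','reservoir_yellow_mid','bottle_blue_mid','bottle_white_mid','jar_mid','waste_tray','bottle_carrier','sample_tray','bottle_green_mid','tube_rack']:
        print(t,[(np.round(r['centre'],3).tolist(),round(r['confidence'],2)) for r in env.landmark_of(t,p)])
cv2.imwrite('pics/a.png',np.hstack([ps['top']['pixels']])[:,:,::-1])
cv2.imwrite('pics/b.png',np.hstack([ps['side']['pixels']])[:,:,::-1])
E
```

```text
{'clock': 0.0, 'joint_pos': array([-1.27557130e+00,  3.14005965e-01,  4.49754260e-02,  1.30360831e+00,
        8.46161033e-06,  1.43121670e+00]), 'qvel': array([ 2.52484475e-06, -3.96927093e-04,  1.11818047e-05,  3.05854605e-04,
        1.09285037e-03, -1.57202381e-03]), 'tau': array([ 1.67680259e-04, -4.80633831e+01,  2.98529005e+01,  1.94834545e-02,
       -2.43677805e-04,  7.69909150e-07]), 'tcp_pos': array([ 0.2420617 , -0.52099705,  0.23040426]), 'orientation': array([-9.18802905e-04,  9.76460631e-01,  2.15693733e-01, -6.74047750e-05]), 'wrist_force': array([ 0.4520579 ,  0.30267461, -0.17099267]), 'ft_torque': array([ 0.02889298, -0.00807648,  0.00246259]), 'grip_force': 0.0, 'finger_gap': 0.08543978172423926}
top 42.09622159635599 267.7447319039641 185.1202975623861 [[0.007, -1.0, 0.022, -0.014], [0.987, 0.01, 0.162, -0.497], [-0.162, 0.02, 0.987, -1.473], [0.0, 0.0, 0.0, 1.0]] ['pixels', 'fovy', 'cx', 'cy', 'extrinsics', 'shot']
reservoir_white_mid [([0.414, -0.147, 0.02], 0.61)]
reservoir_yellow_mid [([0.4, 0.31, 0.014], 0.59)]
bottle_blue_mid [([0.456, 0.009, 0.049], 0.5)]

[... 474 characters left out ...]
.082, -0.556, 0.827, -0.08], [-0.138, 0.815, 0.562, -1.481], [0.0, 0.0, 0.0, 1.0]] ['pixels', 'fovy', 'cx', 'cy', 'extrinsics', 'shot']
reservoir_white_mid [([0.414, -0.147, 0.015], 0.87), ([0.582, 0.256, 0.001], 0.37)]
reservoir_yellow_mid [([0.62, 0.256, 0.051], 0.74)]
bottle_blue_mid [([0.458, 0.009, 0.053], 0.76)]
bottle_white_mid [([0.416, 0.148, 0.047], 0.85)]
jar_mid [([0.351, -0.424, 0.033], 0.71), ([0.277, -0.257, 0.043], 0.56)]
waste_tray [([0.583, -0.267, -0.004], 0.58), ([0.463, 0.008, 0.046], 0.42)]
bottle_carrier [([0.582, 0.253, 0.001], 0.75)]
sample_tray [([0.63, -0.019, 0.005], 0.62)]
bottle_green_mid [([0.618, 0.257, 0.054], 0.86)]
tube_rack [([0.452, 0.497, -0.001], 0.91)]
```

View pics/a.png

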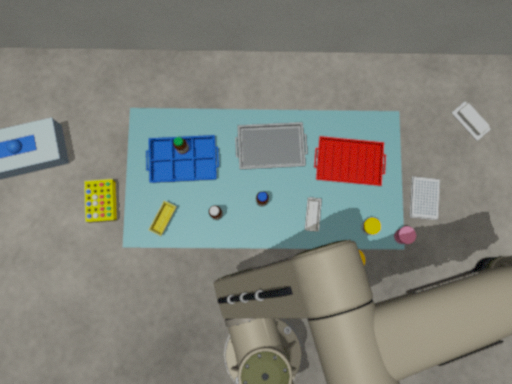

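View pics/b.png

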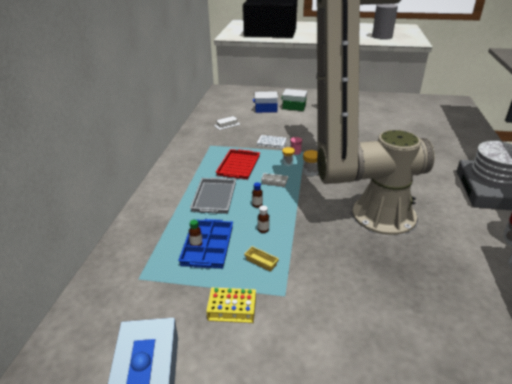

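Top view: white reservoir (314,213), yellow reservoir (164,217), blue cap (262,198), white cap (215,211). The jar-like things are yellow lids at (373,226) and (360,258, half hidden by the arm), and a pink one at (405,234). I'll settle which jar is meant once the arm is out of the way. First I need the yaws.

```bash
cat >> h.py <<'E'
from scipy.spatial.transform import Rotation as Rot
def rays(p,uv):
    f=p['pixels'].shape[0]/2/np.tan(np.radians(p['fovy'])/2)
    uv=np.atleast_2d(uv).astype(float)
    d=np.c_[(uv[:,0]-p['cx'])/f,-(uv[:,1]-p['cy'])/f,-np.ones(len(uv))]
    if 'extrinsics' in p: T=np.linalg.inv(p['extrinsics'])
    else: T=p['Tw']@p['mount']
    return T[:3,3],d@T[:3,:3].T
def toplane(p,uv,z):
    o,d=rays(p,uv); return (o+d*((z-o[2])/d[:,2])[:,None])[:,:2]
def rect(p,mask,z):
    m=cv2.findContours(mask.astype(np.uint8),0,2)[0]; c=max(m,key=cv2.contourArea)[:,0]
    w=toplane(p,c,z)*1000; r=cv2.minAreaRect(w.astype(np.float32)); b=cv2.boxPoints(r)
    e=[b[1]-b[0],b[2]-b[1]]; e=max(e,key=np.linalg.norm)
    return np.round(r[0],1),np.round(r[1],1),round(np.degrees(np.arctan2(e[1],e[0]))%180,1)
def wrist():
    s=env.get_state(); p=env.read_camera('wrist')
    T=np.eye(4); q=s['orientation']; T[:3,:3]=Rot.from_quat(q[[1,2,3,0]]).as_matrix(); T[:3,3]=s['tcp_pos']; p['Tw']=T
    return p
def go(xyz,yaw=None):
    "yaw: degrees, world direction of the finger closing line (tool y)"
    s=env.get_state(); R=Rot.from_quat(s['orientation'][[1,2,3,0]]); M=R.as_matrix()
    cur=np.degrees(np.arctan2(M[1,1],M[0,1]))
    if yaw is None: yaw=cur
    out=[]
    for k in (0,180,-180,360):
        y=yaw+k
        if abs(y-cur)>190: continue
        t=np.radians(y); Y=[np.cos(t),np.sin(t),0];Z=[0,0,-1];X=np.cross(Y,Z)
        rv=(R.inv()*Rot.from_matrix(np.c_[X,Y,Z])).as_rotvec(degrees=True)/10
        # j6 estimate: tool turn about down axis minus base turn
        dj1=np.arctan2(xyz[1],xyz[0])-np.arctan2(s['tcp_pos'][1],s['tcp_pos'][0])
        out.append((np.round(rv,2).tolist(),'j6',round(s['joint_pos'][5]+dj1-np.radians(y-cur),2),round(s['joint_pos'][5]-dj1+np.radians(y-cur),2)))
    print('shift',np.round(M.T@(np.array(xyz)-s['tcp_pos'])*1000,1).tolist(),'turn',out,'curyaw',round(cur,1))
E
python3 - <<'E'
from h import *
p=env.read_camera('top')
for t,z in [('reservoir_white_mid',.026),('reservoir_yellow_mid',.026),('waste_tray',.02),('bottle_carrier',.025),('sample_tray',.02)]:
    for r in env.regions_of(t,p)[:1]: print(t,r['confidence'],rect(p,r['mask'],z))
go([.414,-.147,.15],0)
go([.414,-.147,.2],90)
E
```

```text
reservoir_white_mid 0.8 (array([ 411.6, -146.5]), array([ 43.2, 101.6]), np.float32(174.5))
reservoir_yellow_mid 0.84 (array([395.4, 309. ]), array([ 46.7, 101.3]), np.float32(154.4))
waste_tray 0.62 (array([ 580.2, -265.5]), array([219.6, 140.2]), np.float32(85.0))
bottle_carrier 0.95 (array([579.9, 255.8]), array([142.7, 213.6]), np.float32(93.7))
sample_tray 0.59 (array([625.7, -17. ]), array([144.5, 219.7]), np.float32(92.1))
shift [313.6, -267.4, 81.3] turn [([0.0, 0.0, -6.51], 'j6', np.float64(1.09), np.float64(1.77)), ([0.0, -0.0, 11.49], 'j6', np.float64(4.23), np.float64(-1.37))] curyaw -65.1
shift [313.6, -267.4, 31.3] turn [([0.0, 0.0, -15.51], 'j6', np.float64(-0.48), np.float64(3.34)), ([0.0, -0.0, 2.49], 'j6', np.float64(2.66), np.float64(0.2))] curyaw -65.1
```

Request:
move_arm(targets=[[[60, -50, 0], [0, 0, -1], -1], [[120, -100, 0], [0, 0, -2], -1], [[180, -150, 0], [0, 0, -3], -1], [[230, -200, 0], [0, 0, -4], -1], [[270, -230, 0], [0, 0, -5], -1]], squeeze=30)

```text
clock: 2.02
tcp_pos: [0.3728, -0.2357, 0.2316]
orientation: [0.0, 0.792, 0.61, 0.0]
wrist_force: [1.0, -1.2, -0.4]
finger_gap: 0.0856
grip_force: 0.0
```

Request:
move_arm(targets=[[[0, 0, 0], [0, 0, -1], -1], [[0, 0, 0], [0, 0, -2], -1], [[0, 0, 0], [0, 0, -3], -1], [[0, 0, 0], [0, 0, -4], -1], [[0, 0, 0], [0, 0, -5], -1]])

```text
clock: 2.65
tcp_pos: [0.3724, -0.2375, 0.2314]
orientation: [0.0, 0.46, 0.888, -0.0]
wrist_force: [0.0, -0.2, -0.7]
finger_gap: 0.0857
grip_force: 0.0
```

Request:
move_arm(targets=[[[0, 0, 0], [0, 0, -1], -1], [[0, 0, 0], [0, 0, -2], -1], [[0, 0, 0], [0, 0, -3], -1], [[0, 0, 0], [0, 0, -4], -1], [[0, 0, 0], [0, 0, -5], -1]])

```text
clock: 3.28
tcp_pos: [0.3723, -0.2375, 0.2314]
orientation: [0.0, 0.042, 0.999, -0.0]
wrist_force: [-0.0, -0.2, -1.0]
finger_gap: 0.0854
grip_force: 0.0
```

Run:
```python
from h import *
p=wrist(); save(p,'w1.png'); print(p['fovy'],np.round(p['mount'],3).tolist())
for t in ['reservoir_white_mid','jar_mid']:
  print(t,[(np.round(r['centre'],3).tolist(),round(r['confidence'],2)) for r in env.landmark_of(t,p)])
r=env.regions_of('reservoir_white_mid',p)
if r: print(rect(p,r[0]['mask'],.03))
q=env.read_camera('top'); cv2.imwrite('pics/jars.png',cv2.resize(q['pixels'][150:300,290:440,::-1],(600,600),interpolation=2))
for t in ['jar_mid']:
  print(t,[(np.round(r['centre'],3).tolist(),round(r['confidence'],2)) for r in env.landmark_of(t,q)])
  for r in env.regions_of(t,q): print(r['confidence'],rect(q,r['mask'],.06))
print(env.get_state()['joint_pos'].round(2)); go([.412,-.147,.1],84.5)
```

```text
65.26616623712162 [[-0.002, 0.958, 0.287, 0.073], [1.0, 0.002, 0.0, -0.001], [-0.0, 0.287, -0.958, -0.142], [0.0, 0.0, 0.0, 1.0]]
reservoir_white_mid [([0.412, -0.148, 0.012], 0.84)]
jar_mid [([0.347, -0.426, 0.033], 0.94), ([0.38, -0.317, 0.031], 0.72)]
(array([ 411.1, -148.3]), array([ 44.3, 101.8]), np.float32(174.2))
jar_mid []
[-0.75  0.06 -0.27  1.24 -0.   -0.66]
shift [-31.3, 93.7, 131.3] turn [([-0.0, 0.0, 0.03], 'j6', np.float64(-0.43), np.float64(-0.89)), ([-0.0, -0.0, -17.97], 'j6', np.float64(-3.57), np.float64(2.25)), ([-0.0, -0.0, -17.97], 'j6', np.float64(2.71), np.float64(-4.03))] curyaw 84.8
```

View pics/w1.png

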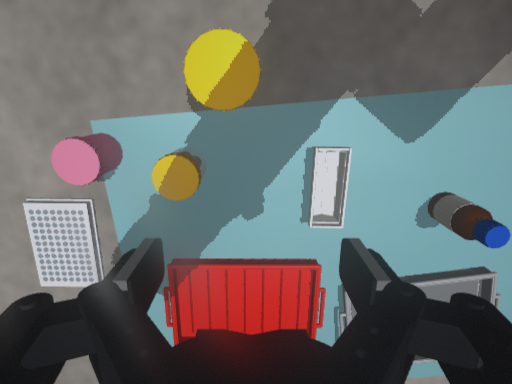

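View pics/jars.png

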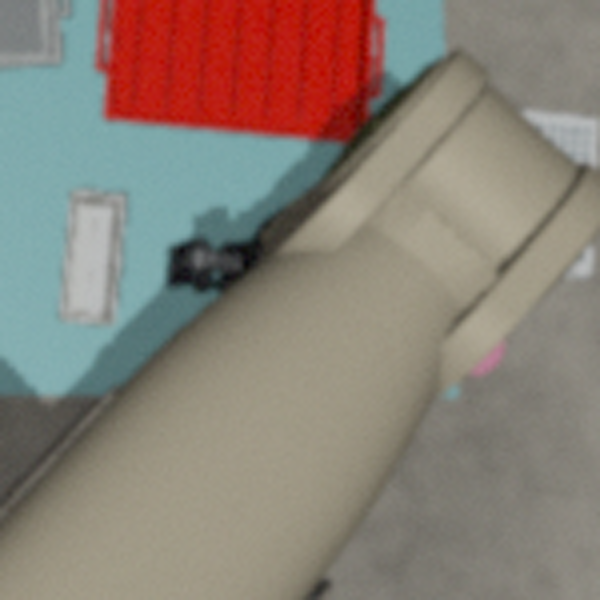

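In the wrist picture, the large yellow lid at (222,69) is the look-alike and the pink one at (77,160) is excluded. The smaller yellow one at (176,177), on the mat, is the jar I want. I'll confirm it in a crop before grasping. White reservoir first.

Request:
move_arm(targets=[[[-20, 50, 30], [0, 0, 0], -1], [[-31, 93, 60], [0, 0, 0], -1], [[-31, 93, 115], [0, 0, 0], -1], [[-31, 93, 170], [0, 0, 0], -1], [[-31, 93, 205], [0, 0, 0], -1]])

```text
clock: 4.25
tcp_pos: [0.4103, -0.1467, 0.0241]
orientation: [-0.001, 0.045, 0.999, 0.0]
wrist_force: [0.7, -0.1, -0.4]
finger_gap: 0.0857
grip_force: 0.0
```

Run:
```python
from h import *
go([.4115,-.1475,.003],84.4)
```

```text
shift [-1.3, -0.8, 21.1] turn [([0.0, -0.01, 0.05], 'j6', np.float64(-0.43), np.float64(-0.45)), ([0.02, 0.01, -17.95], 'j6', np.float64(-3.57), np.float64(2.7)), ([0.02, 0.01, -17.95], 'j6', np.float64(2.71), np.float64(-3.59))] curyaw 84.9
```

Request:
move_arm(targets=[[[0, 0, 21], [0, 0, 0], -1], [[0, 0, 22], [0, 0, 0], 0.4], [[0, 0, 22], [0, 0, 0], 0.4], [[0, 0, 22], [0, 0, 0], 0.4], [[0, 0, 22], [0, 0, 0], 0.4]], squeeze=25)

```text
clock: 4.88
tcp_pos: [0.4125, -0.1483, 0.0055]
orientation: [0.001, 0.044, 0.999, -0.001]
wrist_force: [-0.2, -0.6, 4.6]
finger_gap: 0.0415
grip_force: 26.2
```

Request:
move_arm(targets=[[[0, 0, -30], [0, 0, 0], 0.4], [[0, 0, -62], [0, 0, 0], 0.4], [[-45, -37, -65], [0, 0, 0], 0.4], [[-90, -75, -65], [0, 0, 0], 0.4], [[-135, -112, -65], [0, 0, 0], 0.4]])

```text
clock: 5.5
tcp_pos: [0.5375, -0.2726, 0.0702]
orientation: [0.001, 0.044, 0.999, -0.0]
wrist_force: [0.6, 0.0, -0.7]
finger_gap: 0.0417
grip_force: 25.7
```

Request:
move_arm(targets=[[[-42, -35, 0], [0, 0, 0], 0.4], [[-42, -35, 0], [0, 0, 0], 0.4], [[-42, -35, 0], [0, 0, 0], 0.4]])

```text
clock: 5.88
tcp_pos: [0.5739, -0.3092, 0.0687]
orientation: [-0.001, 0.044, 0.999, 0.001]
wrist_force: [0.4, 0.6, 0.2]
finger_gap: 0.0413
grip_force: 25.7
```

Run:
```python
from h import *
go([.576,-.3103,.0085],85)
p=wrist(); save(p,'w2.png')
for t in ['waste_tray','reservoir_white_mid']:
  print(t,[(np.round(r['centre'],3).tolist(),round(r['confidence'],2)) for r in env.landmark_of(t,p)])
```

```text
shift [-2.3, -1.0, 60.2] turn [([0.01, -0.01, -0.01], 'j6', np.float64(-0.53), np.float64(-0.53)), ([-0.01, -0.01, 17.99], 'j6', np.float64(-3.67), np.float64(2.62)), ([-0.01, -0.01, 17.99], 'j6', np.float64(2.61), np.float64(-3.67))] curyaw 84.9
waste_tray [([0.586, -0.261, 0.0], 0.61)]
reservoir_white_mid [([0.574, -0.308, 0.079], 0.67)]
```

View pics/w2.png

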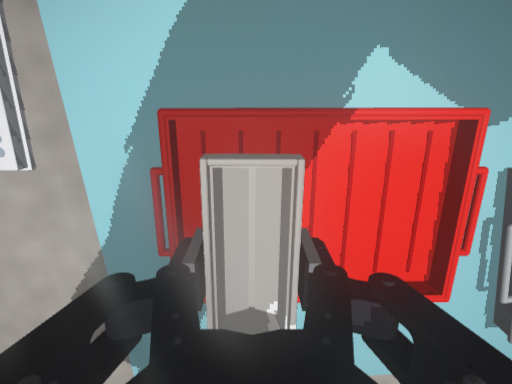

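Wrist view: the reservoir is held straight over the left half of the tray, (160–485, 110–300). Lowering.

Request:
move_arm(targets=[[[-5, 0, 30], [0, 0, 0], 0.4], [[-5, 0, 48], [0, 0, 0], 0.4], [[-5, 0, 55], [0, 0, 0], 0.4], [[-5, 0, 59], [0, 0, 0], 0.4], [[-5, 0, 60], [0, 0, 0], 0.4]])

```text
clock: 6.65
tcp_pos: [0.5799, -0.3104, 0.0097]
orientation: [0.0, 0.044, 0.999, -0.0]
wrist_force: [0.3, -0.6, -0.3]
finger_gap: 0.0416
grip_force: 25.7
```

Request:
move_arm(targets=[[[0, 0, 0], [0, 0, 0], -0.4], [[0, 0, 0], [0, 0, 0], -0.4], [[0, 0, 0], [0, 0, 0], -0.4], [[0, 0, -40], [0, 0, 0], -0.4], [[0, 0, -90], [0, 0, 0], -0.6]])

```text
clock: 7.28
tcp_pos: [0.5787, -0.3095, 0.0989]
orientation: [-0.001, 0.044, 0.999, 0.001]
wrist_force: [0.3, -0.5, -0.4]
finger_gap: 0.0684
grip_force: 0.0
```

Run:
```python
from h import *
p=wrist(); 
for t in ['waste_tray','reservoir_white_mid']:
  print(t,[(np.round(r['centre'],3).tolist(),round(r['confidence'],2)) for r in env.landmark_of(t,p)])
p=env.read_camera('top')
for t,z in [('reservoir_white_mid',.03),('reservoir_yellow_mid',.026)]:
  for r in env.regions_of(t,p)[:1]: print(t,r['confidence'],rect(p,r['mask'],z))
go([.395,.309,.2],64.4)
```

```text
waste_tray [([0.583, -0.264, -0.002], 0.66)]
reservoir_white_mid [([0.579, -0.311, 0.019], 0.6)]
reservoir_yellow_mid 0.75 (array([395.1, 308.6]), array([ 47.2, 104.1]), np.float32(153.8))
shift [238.3, 600.1, -100.9] turn [([0.0, -0.01, 2.05], 'j6', np.float64(0.99), np.float64(-2.04)), ([0.01, 0.0, -15.95], 'j6', np.float64(-2.15), np.float64(1.1))] curyaw 84.9
```

Request:
move_arm(targets=[[[40, 0, -40], [0, 0, 0], -0.6], [[85, 0, -70], [0, 0, 0], -1], [[130, 0, -90], [0, 0, 0], -1], [[175, 0, -90], [0, 0, 0], -1], [[200, 0, -90], [0, 0, 0], -1]])

```text
clock: 8.2
tcp_pos: [0.3779, -0.2912, 0.188]
orientation: [-0.001, 0.045, 0.999, 0.001]
wrist_force: [0.7, -0.7, 1.1]
finger_gap: 0.0854
grip_force: 0.0
```

Run:
```python
from h import *
p=wrist(); cv2.imwrite('pics/w3.png',cv2.resize(p['pixels'][0:320,100:500,::-1],(750,600)))
for t in ['jar_mid']:
  print(t,[(np.round(r['centre'],3).tolist(),round(r['confidence'],2)) for r in env.landmark_of(t,p)])
  for r in env.regions_of(t,p): print(rect(p,r['mask'],.06))
go([.380,-.318,.1],84.9)
```

```text
jar_mid [([0.377, -0.321, 0.033], 0.81), ([0.348, -0.424, 0.036], 0.61)]
(array([ 271. , -253.5]), array([76.6, 76.4]), np.float32(22.5))
(array([ 371.8, -320.4]), array([50.4, 57.6]), np.float32(174.8))
(array([ 348.3, -414. ]), array([50.7, 69.8]), np.float32(94.7))
shift [-3.2, -26.1, 88.2] turn [([0.01, -0.01, -0.01], 'j6', np.float64(-0.78), np.float64(-0.69)), ([-0.01, -0.01, 17.99], 'j6', np.float64(-3.92), np.float64(2.45)), ([-0.01, -0.01, 17.99], 'j6', np.float64(2.37), np.float64(-3.83))] curyaw 84.8
```

View pics/w3.png

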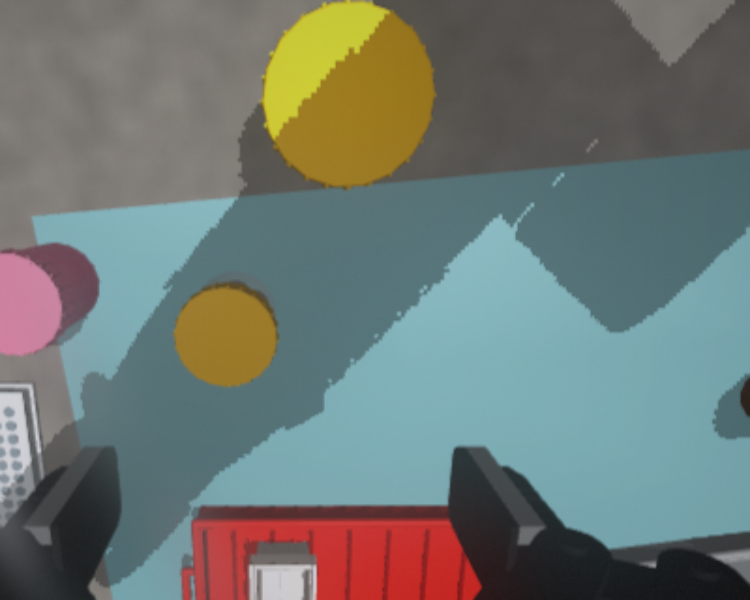

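Confirmed: in the crop, the small yellow lid at (226,335) measures about 51 mm and is the jar. The lid at (350,95) measures about 77 mm, and the pink one at (20,300) stays. Jar at (0.378, -0.320).

Request:
move_arm(targets=[[[-1, -28, 40], [0, 0, 0], -1], [[-1, -28, 80], [0, 0, 0], -1], [[-1, -28, 90], [0, 0, 0], -1]])

```text
clock: 8.72
tcp_pos: [0.3781, -0.3188, 0.096]
orientation: [-0.002, 0.044, 0.999, 0.002]
wrist_force: [-0.3, 0.7, 0.2]
finger_gap: 0.0853
grip_force: 0.0
```

Run:
```python
from h import *
p=wrist(); save(p,'w4.png')
print([(np.round(r['centre'],3).tolist(),round(r['confidence'],2)) for r in env.landmark_of('jar_mid',p)])
go([.378,-.320,.009])
```

```text
[([0.345, -0.429, 0.035], 0.96)]
shift [0.6, -0.8, 89.0] turn [([0.01, -0.01, 0.0], 'j6', np.float64(-0.78), np.float64(-0.77)), ([0.02, 0.02, -18.0], 'j6', np.float64(-3.92), np.float64(2.37)), ([0.02, 0.02, -18.0], 'j6', np.float64(2.37), np.float64(-3.91))] curyaw 84.9
```

View pics/w4.png

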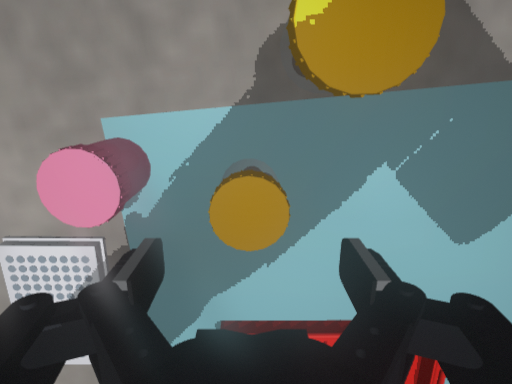

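The jar lid at (249,211) is centred between the fingers (about 140 and 360). Descending.

Request:
move_arm(targets=[[[1, -1, 45], [0, 0, 0], -1], [[1, -1, 80], [0, 0, 0], -1], [[1, -1, 87], [0, 0, 0], -1], [[1, -1, 87], [0, 0, 0], 0.3], [[1, -1, 87], [0, 0, 0], 0.3]], squeeze=30)

```text
clock: 9.45
tcp_pos: [0.3792, -0.3224, 0.0141]
orientation: [0.001, 0.044, 0.999, -0.001]
wrist_force: [0.4, 1.1, 0.9]
finger_gap: 0.0518
grip_force: 0.6
```

Request:
move_arm(targets=[[[0, 0, 0], [0, 0, 0], 0.3], [[0, 0, 0], [0, 0, 0], 0.3], [[0, 0, -10], [0, 0, 0], 0.3], [[0, 0, -40], [0, 0, 0], 0.3], [[0, 0, -90], [0, 0, 0], 0.3]])

```text
clock: 10.07
tcp_pos: [0.3768, -0.3202, 0.1026]
orientation: [-0.001, 0.044, 0.999, 0.001]
wrist_force: [-0.1, -0.8, -1.7]
finger_gap: 0.0496
grip_force: 31.5
```

Run:
```python
from h import *
go([.626,-.03,.1],92)
```

```text
shift [-222.4, 311.2, 2.8] turn [([0.01, -0.01, -0.71], 'j6', np.float64(-0.25), np.float64(-1.31)), ([-0.02, -0.02, 17.29], 'j6', np.float64(-3.39), np.float64(1.83)), ([-0.02, -0.02, 17.29], 'j6', np.float64(2.9), np.float64(-4.45))] curyaw 84.9
```

Request:
move_arm(targets=[[[-28, 39, 0], [0, 0, 0], 0.3], [[-60, 84, 0], [0, 0, -0.2], 0.3], [[-92, 129, 0], [0, 0, -0.4], 0.3], [[-124, 174, 0], [0, 0, -0.6], 0.3], [[-152, 213, 0], [0, 0, -0.7], 0.3]])

```text
clock: 10.7
tcp_pos: [0.5494, -0.1211, 0.1033]
orientation: [0.001, -0.017, 1.0, -0.0]
wrist_force: [-0.8, -1.2, -0.4]
finger_gap: 0.0496
grip_force: 31.5
```

Run:
```python
from h import *
go([.626,-.02,.1],92)
```

```text
shift [-80.0, 98.3, 3.4] turn [([-0.0, 0.01, -0.0], 'j6', np.float64(-0.21), np.float64(-0.58)), ([0.01, 0.01, 18.0], 'j6', np.float64(-3.35), np.float64(2.56)), ([0.01, 0.01, 18.0], 'j6', np.float64(2.93), np.float64(-3.72))] curyaw 92.0
```

Request:
move_arm(targets=[[[-35, 44, 0], [0, 0, 0], 0.3], [[-65, 80, 0], [0, 0, 0], 0.3], [[-80, 98, 30], [0, 0, 0], 0.3], [[-80, 98, 60], [0, 0, 0], 0.3], [[-80, 98, 75], [0, 0, 0], 0.3]])

```text
clock: 11.32
tcp_pos: [0.6238, -0.0215, 0.026]
orientation: [-0.001, -0.017, 1.0, 0.0]
wrist_force: [0.1, 0.4, -1.0]
finger_gap: 0.05
grip_force: 31.5
```

Run:
```python
from h import *
go([.626,-.02,.0155],92)
```

```text
shift [-2.2, 1.4, 10.5] turn [([0.0, -0.01, -0.0], 'j6', np.float64(-0.2), np.float64(-0.2)), ([-0.02, -0.0, 18.0], 'j6', np.float64(-3.34), np.float64(2.94)), ([-0.02, -0.0, 18.0], 'j6', np.float64(2.95), np.float64(-3.34))] curyaw 92.0
```

Request:
move_arm(targets=[[[0, 0, 6], [0, 0, 0], 0.3], [[0, 0, 10], [0, 0, 0], 0.3], [[0, 0, 11.5], [0, 0, 0], 0.3], [[0, 0, 12], [0, 0, 0], 0.3]])

```text
clock: 11.82
tcp_pos: [0.6257, -0.0226, 0.0184]
orientation: [0.001, -0.016, 1.0, -0.0]
wrist_force: [-4.8, 1.4, 11.9]
finger_gap: 0.0494
grip_force: 31.4
```

Contact with the tray floor (12 N). Release and rise.

Request:
move_arm(targets=[[[0, 0, -2], [0, 0, 0], 0.3], [[0, 0, -2], [0, 0, 0], -0.6], [[0, 0, -2], [0, 0, 0], -1], [[0, 0, -2], [0, 0, 0], -1], [[0, 0, -50], [0, 0, 0], -1]])

```text
clock: 12.45
tcp_pos: [0.6213, -0.0215, 0.0615]
orientation: [-0.005, -0.017, 1.0, 0.001]
wrist_force: [0.8, -0.9, -0.4]
finger_gap: 0.0853
grip_force: 0.0
```

Request:
move_arm(targets=[[[0, 0, -50], [0, 0, 0], -1], [[0, 0, -100], [0, 0, 0], -1], [[50, 0, -130], [0, 0, 0], -1], [[90, 0, -130], [0, 0, 0], -1]])

```text
clock: 12.95
tcp_pos: [0.5356, -0.0253, 0.1981]
orientation: [0.003, -0.017, 1.0, -0.001]
wrist_force: [-0.1, -0.1, -0.8]
finger_gap: 0.0854
grip_force: 0.0
```

Run:
```python
from h import *
p=wrist(); save(p,'w5.png')
for t in ['jar_mid','sample_tray','bottle_blue_mid','bottle_white_mid']:
  print(t,[(np.round(r['centre'],3).tolist(),round(r['confidence'],2)) for r in env.landmark_of(t,p)])
go([.457,.009,.028])
```

```text
jar_mid [([0.627, -0.023, 0.035], 0.67)]
sample_tray []
bottle_blue_mid [([0.458, 0.005, 0.05], 0.68)]
bottle_white_mid [([0.411, 0.15, 0.044], 0.61)]
shift [77.6, 36.8, 167.4] turn [([-0.0, 0.01, 0.0], 'j6', np.float64(-0.16), np.float64(-0.3)), ([-0.01, -0.0, -18.0], 'j6', np.float64(-3.3), np.float64(2.85)), ([-0.01, -0.0, -18.0], 'j6', np.float64(2.98), np.float64(-3.44))] curyaw 91.9
```

View pics/w5.png

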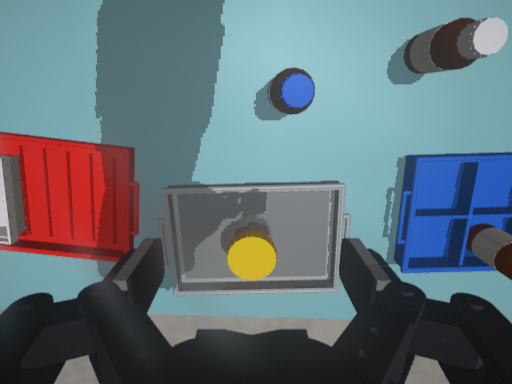

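Jar stands upright in the grey tray (251,257). Blue bottle next at (0.457, 0.007).

Request:
move_arm(targets=[[[40, 18, 20], [0, 0, 0], -1], [[78, 35, 40], [0, 0, 0], -1], [[78, 35, 90], [0, 0, 0], -1], [[78, 35, 140], [0, 0, 0], -1], [[78, 35, 163], [0, 0, 0], -1]])

```text
clock: 13.82
tcp_pos: [0.4552, 0.0076, 0.0294]
orientation: [-0.002, -0.017, 1.0, 0.0]
wrist_force: [0.0, -0.7, 0.3]
finger_gap: 0.086
grip_force: 0.0
```

Run:
```python
from h import *
p=wrist(); save(p,'w6.png')
go([.457,.0075,.028])
```

```text
shift [-3.0, -0.3, -0.3] turn [([0.01, -0.03, 0.0], 'j6', np.float64(-0.19), np.float64(-0.19)), ([0.05, 0.01, -18.0], 'j6', np.float64(-3.34), np.float64(2.95)), ([0.05, 0.01, -18.0], 'j6', np.float64(2.95), np.float64(-3.33))] curyaw 91.9
```

View pics/w6.png

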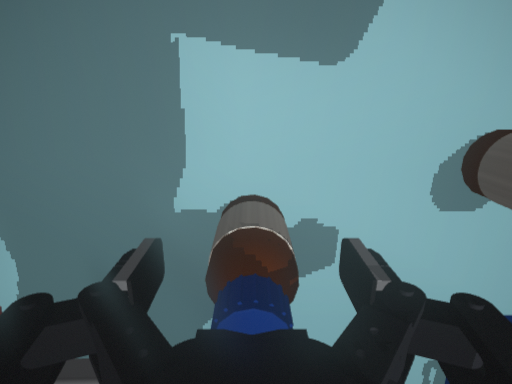

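The bottle at (252,250) is centred between the pads. Close and lift.

Request:
move_arm(targets=[[[-1, 0, 1], [0, 0, 0], 0.4], [[-1, 0, 1], [0, 0, 0], 0.4], [[-1, 0, 1], [0, 0, 0], 0.4], [[-1, 0, 1], [0, 0, 0], 0.4], [[-1, 0, 1], [0, 0, 0], 0.4]], squeeze=35)

```text
clock: 14.5
tcp_pos: [0.4584, 0.0072, 0.0326]
orientation: [0.002, -0.017, 1.0, -0.0]
wrist_force: [0.7, 0.5, 6.3]
finger_gap: 0.0393
grip_force: 35.5
```

Request:
move_arm(targets=[[[0, 0, -10], [0, 0, 0], 0.4], [[0, 0, -40], [0, 0, 0], 0.4], [[0, 0, -60], [0, 0, 0], 0.4], [[0, 0, -60], [0, 0, 0], 0.4]])

```text
clock: 15.0
tcp_pos: [0.4579, 0.0072, 0.0929]
orientation: [0.002, -0.017, 1.0, -0.0]
wrist_force: [-0.2, 1.0, -0.9]
finger_gap: 0.0389
grip_force: 35.5
```

Run:
```python
from h import *
c=np.array([.5815,.257]); a=np.radians(3.5); R=np.array([[np.cos(a),-np.sin(a)],[np.sin(a),np.cos(a)]])
for b in [(-.033,-.065),(-.033,.065),(.033,0)]: print(b,(c+R@b).round(4))
x,y=c+R@[-.033,-.065]
go([x,y,.085],93.5)
p=env.read_camera('top')
for t in ['bottle_carrier','bottle_green_mid']: print([(np.round(r['centre'],3).tolist(),round(r['confidence'],2)) for r in env.landmark_of(t,p)])
```

```text
(-0.033, -0.065) [0.5525 0.1901]
(-0.033, 0.065) [0.5446 0.3199]
(0.033, 0) [0.6144 0.259 ]
shift [-100.6, 179.7, 8.1] turn [([-0.0, 0.02, -0.16], 'j6', np.float64(0.09), np.float64(-0.48)), ([0.03, 0.01, 17.84], 'j6', np.float64(-3.05), np.float64(2.66)), ([0.03, 0.01, 17.84], 'j6', np.float64(3.24), np.float64(-3.62))] curyaw 91.9
[([0.584, 0.257, -0.003], 0.9)]
[([0.622, -0.024, 0.037], 0.63), ([0.619, 0.262, 0.049], 0.5)]
```

Request:
move_arm(targets=[[[-22, 40, 0], [0, 0, 0], 0.4], [[-50, 88, 0], [0, 0, -0.1], 0.4], [[-77, 136, 0], [0, 0, -0.2], 0.4], [[-96, 170, 0], [0, 0, -0.2], 0.4], [[-100, 180, 0], [0, 0, -0.2], 0.4]])

```text
clock: 15.78
tcp_pos: [0.5507, 0.1925, 0.0896]
orientation: [-0.001, -0.035, 0.999, -0.0]
wrist_force: [-1.0, 0.0, -0.8]
finger_gap: 0.0389
grip_force: 35.6
```

Run:
```python
from h import *
p=wrist(); save(p,'w7.png')
for t in ['bottle_carrier','bottle_white_mid','bottle_blue_mid']: print([(np.round(r['centre'],3).tolist(),round(r['confidence'],2)) for r in env.landmark_of(t,p)])
go([.5535,.1901,.036])
```

```text
[([0.584, 0.256, -0.0], 0.74)]
[]
[([0.55, 0.191, 0.109], 0.88)]
shift [-4.1, 0.2, 54.4] turn [([-0.0, -0.01, -0.0], 'j6', np.float64(0.13), np.float64(0.13)), ([-0.02, 0.01, 18.0], 'j6', np.float64(-3.02), np.float64(3.27)), ([-0.02, 0.01, 18.0], 'j6', np.float64(3.27), np.float64(-3.01))] curyaw 93.9
```

View pics/w7.png

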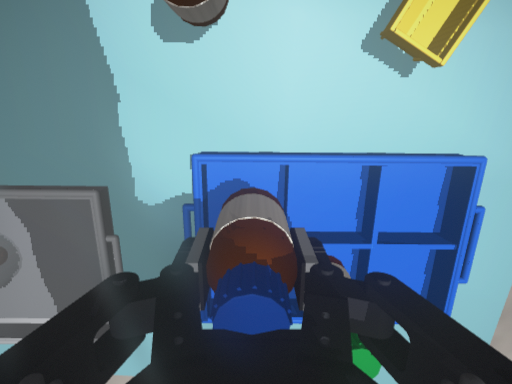

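The bottle is held over the near-left bay (200–285, 165–240) and the fingers clear the green bottle. Lowering.

Request:
move_arm(targets=[[[-2, 0, 25], [0, 0, 0], 0.4], [[-3, 0, 42], [0, 0, 0], 0.4], [[-3, 0, 48], [0, 0, 0], 0.4], [[-3, 0, 51], [0, 0, 0], 0.4], [[-3, 0, 51], [0, 0, 0], 0.4]])

```text
clock: 16.6
tcp_pos: [0.554, 0.1907, 0.0406]
orientation: [0.0, -0.034, 0.999, -0.0]
wrist_force: [0.2, 0.0, -0.7]
finger_gap: 0.039
grip_force: 35.6
```

Request:
move_arm(targets=[[[0, 0, 2], [0, 0, 0], 0.4], [[0, 0, 4], [0, 0, 0], 0.4], [[0, 0, 5], [0, 0, 0], 0.4], [[0, 0, 5], [0, 0, 0], 0.4]])

```text
clock: 17.1
tcp_pos: [0.5542, 0.191, 0.0367]
orientation: [0.001, -0.034, 0.999, 0.0]
wrist_force: [-1.5, 0.8, 7.0]
finger_gap: 0.0396
grip_force: 36.3
```

Request:
move_arm(targets=[[[0, 0, -1], [0, 0, 0], 0], [[0, 0, -1], [0, 0, 0], -0.7], [[0, 0, -1], [0, 0, 0], -0.7], [[0, 0, -40], [0, 0, 0], -0.7], [[0, 0, -100], [0, 0, 0], -0.7]])

```text
clock: 17.73
tcp_pos: [0.5519, 0.1904, 0.1339]
orientation: [-0.003, -0.034, 0.999, -0.0]
wrist_force: [1.3, 1.3, -0.1]
finger_gap: 0.0731
grip_force: 0.0
```

Request:
move_arm(targets=[[[50, -10, -30], [0, 0, 0], -1], [[100, -25, -30], [0, 0, 0], -1], [[130, -35, -30], [0, 0, 0], -1], [[130, -35, -30], [0, 0, 0], -1]])

```text
clock: 18.23
tcp_pos: [0.4242, 0.1465, 0.1654]
orientation: [-0.0, -0.034, 0.999, -0.0]
wrist_force: [-0.1, 0.0, -0.2]
finger_gap: 0.0852
grip_force: 0.0
```

Run:
```python
from h import *
p=wrist(); save(p,'w8.png')
for t in ['bottle_carrier','bottle_white_mid','bottle_blue_mid','bottle_green_mid']: print([(np.round(r['centre'],3).tolist(),round(r['confidence'],2)) for r in env.landmark_of(t,p)])
go([.412,.149,.028],93.5)
```

```text
[]
[([0.411, 0.149, 0.047], 0.96)]
[([0.555, 0.191, 0.055], 0.92)]
[([0.41, 0.153, 0.048], 0.46)]
shift [15.5, 2.8, 137.2] turn [([-0.0, 0.0, 0.04], 'j6', np.float64(0.11), np.float64(0.06)), ([-0.01, -0.0, -17.96], 'j6', np.float64(-3.03), np.float64(3.2)), ([-0.01, -0.0, -17.96], 'j6', np.float64(3.25), np.float64(-3.08))] curyaw 93.9
```

View pics/w8.png

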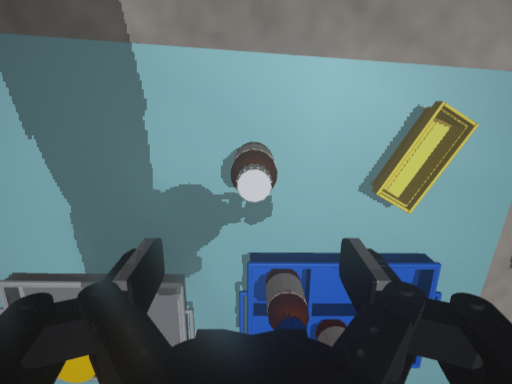

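Blue bottle stands in its bay (285,300). White bottle is at (254,170), and I'll go down to (0.411, 0.149).

Request:
move_arm(targets=[[[15, 2, 10], [0, 0, 0], -1], [[15, 2, 50], [0, 0, 0], -1], [[15, 2, 100], [0, 0, 0], -1], [[15, 2, 130], [0, 0, 0], -1], [[15, 2, 136], [0, 0, 0], -1]])

```text
clock: 19.1
tcp_pos: [0.4101, 0.1479, 0.0272]
orientation: [-0.002, -0.034, 0.999, -0.0]
wrist_force: [-0.1, -0.6, 0.6]
finger_gap: 0.0856
grip_force: 0.0
```

Request:
move_arm(targets=[[[0, 0, 0], [0, 0, 0], 0.4], [[0, 0, 0], [0, 0, 0], 0.4], [[0, 0, 0], [0, 0, 0], 0.4], [[0, 0, 0], [0, 0, 0], 0.4], [[0, 0, 0], [0, 0, 0], 0.4]])

```text
clock: 19.73
tcp_pos: [0.4127, 0.1482, 0.0306]
orientation: [0.002, -0.034, 0.999, 0.0]
wrist_force: [-0.5, -0.5, 6.2]
finger_gap: 0.0387
grip_force: 35.5
```

Request:
move_arm(targets=[[[0, 0, -10], [0, 0, 0], 0.4], [[0, 0, -40], [0, 0, 0], 0.4], [[0, 0, -70], [0, 0, 0], 0.4], [[0, 0, -70], [0, 0, 0], 0.4]])

```text
clock: 20.23
tcp_pos: [0.4132, 0.1483, 0.1018]
orientation: [0.003, -0.034, 0.999, 0.0]
wrist_force: [0.6, -0.2, -1.0]
finger_gap: 0.0384
grip_force: 35.5
```

Run:
```python
from h import *
go([.546,.320,.1],93.5)
```

```text
shift [-144.2, 162.2, 2.6] turn [([0.0, 0.03, 0.04], 'j6', np.float64(0.29), np.float64(-0.1)), ([-0.05, 0.0, -17.96], 'j6', np.float64(-2.86), np.float64(3.04)), ([-0.05, 0.0, -17.96], 'j6', np.float64(3.43), np.float64(-3.24))] curyaw 93.9
```

Request:
move_arm(targets=[[[-20, 42, -5], [0, 0, 0], 0.4], [[-50, 87, -5], [0, 0, 0], 0.4], [[-85, 127, -5], [0, 0, 0], 0.4], [[-122, 155, -5], [0, 0, 0], 0.4], [[-144, 162, -5], [0, 0, 0], 0.4]])

```text
clock: 20.85
tcp_pos: [0.5446, 0.3213, 0.1027]
orientation: [-0.0, -0.035, 0.999, -0.0]
wrist_force: [0.2, 0.3, -0.9]
finger_gap: 0.0392
grip_force: 35.6
```

Request:
move_arm(targets=[[[0, 0, 30], [0, 0, 0], 0.4], [[0, 0, 50], [0, 0, 0], 0.4], [[0, 0, 58], [0, 0, 0], 0.4]])

```text
clock: 21.22
tcp_pos: [0.5422, 0.3187, 0.0436]
orientation: [-0.002, -0.034, 0.999, -0.001]
wrist_force: [0.7, 0.4, -0.5]
finger_gap: 0.0387
grip_force: 35.6
```

Run:
```python
from h import *
go([.546,.320,.035],93.5)
```

```text
shift [-3.9, 1.1, 8.6] turn [([-0.01, -0.02, 0.04], 'j6', np.float64(0.34), np.float64(0.33)), ([0.04, -0.01, -17.96], 'j6', np.float64(-2.8), np.float64(3.47)), ([0.04, -0.01, -17.96], 'j6', np.float64(3.48), np.float64(-2.81))] curyaw 93.9
```

Request:
move_arm(targets=[[[0, 0, 5], [0, 0, 0], 0.4], [[0, 0, 8], [0, 0, 0], 0.4], [[0, 0, 10], [0, 0, 0], 0.4], [[0, 0, 10], [0, 0, 0], 0.4]])

```text
clock: 21.72
tcp_pos: [0.5442, 0.3195, 0.0367]
orientation: [0.0, -0.034, 0.999, 0.0]
wrist_force: [0.9, -0.3, -0.1]
finger_gap: 0.0387
grip_force: 35.6
```

Request:
move_arm(targets=[[[0, 0, 2], [0, 0, 0], 0.4], [[0, 0, 3], [0, 0, 0], 0.4], [[0, 0, 3], [0, 0, 0], 0.4]])

```text
clock: 22.1
tcp_pos: [0.5444, 0.3196, 0.0347]
orientation: [0.001, -0.034, 0.999, 0.0]
wrist_force: [-1.8, -1.2, 6.5]
finger_gap: 0.039
grip_force: 36.4
```

Request:
move_arm(targets=[[[0, 0, 0], [0, 0, 0], 0], [[0, 0, 0], [0, 0, 0], -0.7], [[0, 0, 0], [0, 0, 0], -0.7], [[0, 0, -40], [0, 0, 0], -0.7], [[0, 0, -100], [0, 0, 0], -0.7]])

```text
clock: 22.72
tcp_pos: [0.5422, 0.3187, 0.1318]
orientation: [-0.003, -0.034, 0.999, -0.001]
wrist_force: [0.1, -0.3, 0.3]
finger_gap: 0.0727
grip_force: 0.0
```

Run:
```python
from h import *
go([.396,.309,.16],64.1)
```

```text
shift [146.7, 0.3, -27.5] turn [([-0.02, -0.03, 2.98], 'j6', np.float64(0.99), np.float64(-0.32)), ([0.04, -0.02, -15.02], 'j6', np.float64(-2.15), np.float64(2.83))] curyaw 93.9
```

Request:
move_arm(targets=[[[30, 0, -28], [0, 0, 0.6], -1], [[75, 0, -28], [0, 0, 1.5], -1], [[120, 0, -28], [0, 0, 2.4], -1], [[147, 0, -28], [0, 0, 3], -1], [[147, 0, -28], [0, 0, 3], -1]])

```text
clock: 23.35
tcp_pos: [0.3954, 0.3092, 0.1615]
orientation: [-0.0, 0.225, 0.974, -0.0]
wrist_force: [0.4, 0.3, -0.1]
finger_gap: 0.0855
grip_force: 0.0
```

Run:
```python
from h import *
p=wrist(); save(p,'w9.png')
for t in ['reservoir_yellow_mid','bottle_white_mid']: print([(np.round(r['centre'],3).tolist(),round(r['confidence'],2)) for r in env.landmark_of(t,p)])
for r in env.regions_of('reservoir_yellow_mid',p)[:1]: print(rect(p,r['mask'],.03))
go([.396,.309,.003],64.1)
```

```text
[([0.393, 0.31, 0.016], 0.82)]
[([0.542, 0.323, 0.053], 0.69)]
(array([395.8, 307.4]), array([ 43.1, 102.7]), np.float32(154.0))
shift [2.1, -1.8, 158.3] turn [([0.0, 0.0, -0.02], 'j6', np.float64(0.96), np.float64(0.96)), ([0.01, -0.01, 17.98], 'j6', np.float64(-2.19), np.float64(4.1)), ([0.01, -0.01, 17.98], 'j6', np.float64(4.1), np.float64(-2.18))] curyaw 63.9
```

View pics/w9.png

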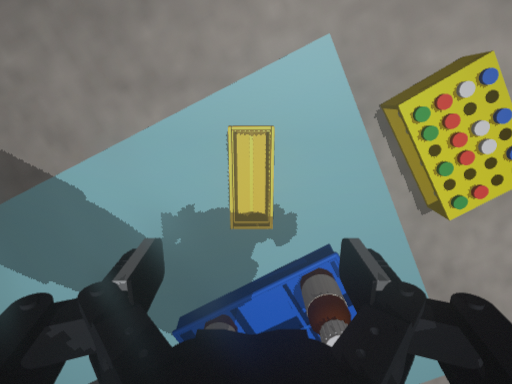

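The yellow reservoir (251,177) is aligned with the fingers, white bottle is in its bay, and the rack is well clear. Descend and grip.

Request:
move_arm(targets=[[[1, -1, 55], [0, 0, 0], -1], [[1, -1, 110], [0, 0, 0], -1], [[1, -1, 145], [0, 0, 0], -1], [[1, -1, 156], [0, 0, 0], -1], [[1, -1, 157], [0, 0, 0], -1]])

```text
clock: 24.18
tcp_pos: [0.3965, 0.3089, 0.0041]
orientation: [-0.0, 0.226, 0.974, -0.0]
wrist_force: [-0.0, 0.9, 1.3]
finger_gap: 0.0852
grip_force: 0.0
```

Request:
move_arm(targets=[[[0, 0, 0], [0, 0, 0], 0.4], [[0, 0, 0], [0, 0, 0], 0.4], [[0, 0, 0], [0, 0, 0], 0.4], [[0, 0, 0], [0, 0, 0], 0.4]], squeeze=25)

```text
clock: 24.68
tcp_pos: [0.397, 0.3095, 0.0056]
orientation: [0.001, 0.226, 0.974, 0.001]
wrist_force: [-0.3, -1.0, 6.8]
finger_gap: 0.0415
grip_force: 26.0
```

Request:
move_arm(targets=[[[0, 0, -20], [0, 0, 0], 0.4], [[0, 0, -60], [0, 0, 0], 0.4], [[0, 0, -110], [0, 0, 0], 0.4], [[0, 0, -140], [0, 0, 0], 0.4], [[0, 0, -140], [0, 0, 0], 0.4]])

```text
clock: 25.3
tcp_pos: [0.3977, 0.31, 0.1472]
orientation: [0.002, 0.226, 0.974, 0.002]
wrist_force: [0.1, -0.1, -0.7]
finger_gap: 0.0413
grip_force: 25.6
```

Run:
```python
from h import *
go([.586,-.221,.15],85)
```

```text
shift [-402.6, -394.1, -3.3] turn [([0.02, 0.03, -2.11], 'j6', np.float64(-0.43), np.float64(2.35)), ([0.04, -0.03, 15.89], 'j6', np.float64(2.71), np.float64(-0.79))] curyaw 63.9
```

Request:
move_arm(targets=[[[-25, -25, 0], [0, 0, -0.1], 0.4], [[-60, -60, 0], [0, 0, -0.4], 0.4], [[-98, -96, 0], [0, 0, -0.7], 0.4], [[-136, -133, 0], [0, 0, -1], 0.4], [[-174, -170, 0], [0, 0, -1.3], 0.4]])

```text
clock: 25.92
tcp_pos: [0.4769, 0.0782, 0.143]
orientation: [-0.001, 0.113, 0.994, -0.0]
wrist_force: [0.5, 0.4, -0.5]
finger_gap: 0.0417
grip_force: 25.6
```

Run:
```python
from h import *
go([.586,-.221,.15],85)
```

```text
shift [-173.5, -267.1, -7.2] turn [([-0.0, -0.01, -0.8], 'j6', np.float64(-0.44), np.float64(0.89)), ([-0.01, 0.0, 17.2], 'j6', np.float64(-3.58), np.float64(4.03)), ([-0.01, 0.0, 17.2], 'j6', np.float64(2.7), np.float64(-2.26))] curyaw 77.0
```

Request:
move_arm(targets=[[[-29, -45, 0], [0, 0, -0.2], 0.4], [[-58, -90, 0], [0, 0, -0.4], 0.4], [[-87, -135, 0], [0, 0, -0.6], 0.4], [[-116, -180, 0], [0, 0, -0.8], 0.4], [[-145, -225, 0], [0, 0, -0.8], 0.4]])

```text
clock: 26.55
tcp_pos: [0.5673, -0.1736, 0.1427]
orientation: [-0.001, 0.044, 0.999, 0.0]
wrist_force: [0.7, 0.7, 0.0]
finger_gap: 0.0418
grip_force: 25.6
```

Run:
```python
from h import *
p=wrist()
for t in ['waste_tray','reservoir_white_mid','reservoir_yellow_mid']: print([(np.round(r['centre'],3).tolist(),round(r['confidence'],2)) for r in env.landmark_of(t,p)])
go([.586,-.221,.07],85)
```

```text
[([0.582, -0.259, -0.001], 0.9)]
[([0.58, -0.313, 0.016], 0.86)]
[([0.569, -0.178, 0.152], 0.75)]
shift [-23.7, -46.3, 72.3] turn [([0.01, -0.02, -0.02], 'j6', np.float64(-0.41), np.float64(-0.27)), ([-0.03, -0.01, 17.98], 'j6', np.float64(-3.55), np.float64(2.87)), ([-0.03, -0.01, 17.98], 'j6', np.float64(2.73), np.float64(-3.41))] curyaw 84.8
```

Request:
move_arm(targets=[[[-15, -35, 10], [0, 0, 0], 0.4], [[-21, -49, 30], [0, 0, 0], 0.4], [[-21, -49, 65], [0, 0, 0], 0.4], [[-21, -49, 75], [0, 0, 0], 0.4], [[-21, -49, 75], [0, 0, 0], 0.4]])

```text
clock: 27.38
tcp_pos: [0.5832, -0.2214, 0.0681]
orientation: [-0.001, 0.044, 0.999, 0.001]
wrist_force: [-0.2, 0.1, -0.4]
finger_gap: 0.0415
grip_force: 25.7
```

Run:
```python
from h import *
p=wrist();save(p,'w10.png')
go([.585,-.224,.009],85)
```

```text
shift [-1.0, -1.9, 60.5] turn [([0.0, -0.0, -0.0], 'j6', np.float64(-0.41), np.float64(-0.4)), ([-0.0, -0.0, 18.0], 'j6', np.float64(-3.55), np.float64(2.74)), ([-0.0, -0.0, 18.0], 'j6', np.float64(2.73), np.float64(-3.54))] curyaw 85.0
```

View pics/w10.png

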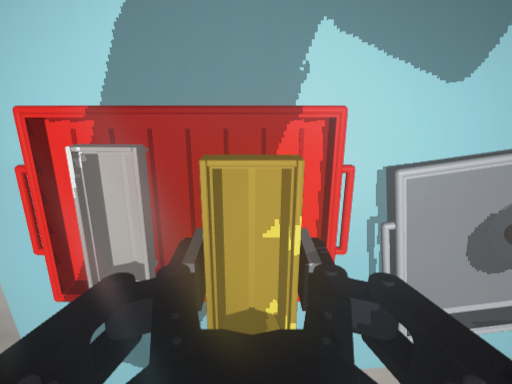

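The yellow reservoir is held over the right half of the tray, parallel to the white one at (110,210). Lowering.

Request:
move_arm(targets=[[[-1, -3, 30], [0, 0, 0], 0.4], [[-1, -3, 48], [0, 0, 0], 0.4], [[-1, -3, 55], [0, 0, 0], 0.4], [[-1, -3, 58], [0, 0, 0], 0.4], [[-1, -3, 59], [0, 0, 0], 0.4]])

```text
clock: 28.05
tcp_pos: [0.5855, -0.2262, 0.0109]
orientation: [0.0, 0.044, 0.999, -0.0]
wrist_force: [-0.1, -1.0, -0.0]
finger_gap: 0.0414
grip_force: 25.7
```

Request:
move_arm(targets=[[[0, 0, 0], [0, 0, 0], -0.3], [[0, 0, 0], [0, 0, 0], -0.3], [[0, 0, 0], [0, 0, 0], -0.3], [[0, 0, -40], [0, 0, 0], -0.3], [[0, 0, -90], [0, 0, 0], -0.3]])

```text
clock: 28.68
tcp_pos: [0.584, -0.2254, 0.1]
orientation: [-0.001, 0.044, 0.999, 0.001]
wrist_force: [1.1, -1.3, -0.5]
finger_gap: 0.0553
grip_force: 0.0
```

Request:
move_arm(targets=[[[50, 0, -40], [0, 0, 0], -0.3], [[100, 0, -90], [0, 0, 0], -0.3], [[160, 0, -120], [0, 0, 0], -0.3], [[160, 0, -120], [0, 0, 0], -0.3]])

```text
clock: 29.18
tcp_pos: [0.4241, -0.2117, 0.223]
orientation: [0.001, 0.045, 0.999, -0.001]
wrist_force: [0.6, -0.6, 0.1]
finger_gap: 0.0554
grip_force: 0.0
```

Run:
```python
from h import *
p=wrist(); q=env.read_camera('side')
for n,c in (('w',p),('s',q)):
  for t in ['reservoir_white_mid','reservoir_yellow_mid','bottle_blue_mid','bottle_white_mid','bottle_green_mid','jar_mid','tube_rack']:
    print(n,t,[(np.round(r['centre'],3).tolist(),round(r['confidence'],2)) for r in env.landmark_of(t,c)])
a=cv2.resize(p['pixels'],(400,300)); b=cv2.resize(q['pixels'][120:320,140:360],(400,300)); 
cv2.imwrite('pics/fin.png',np.hstack([a,b])[:,:,::-1])
```

```text
w reservoir_white_mid [([0.579, -0.312, 0.016], 0.57), ([0.583, -0.261, -0.001], 0.3)]
w reservoir_yellow_mid [([0.587, -0.227, 0.016], 0.96)]
w bottle_blue_mid [([0.583, -0.26, -0.0], 0.31)]
w bottle_white_mid [([0.583, -0.26, -0.001], 0.65)]
w bottle_green_mid []
w jar_mid [([0.344, -0.425, 0.034], 0.62)]
w tube_rack []
s reservoir_white_mid [([0.579, -0.312, 0.017], 0.54)]
s reservoir_yellow_mid [([0.588, -0.228, 0.018], 0.69)]
s bottle_blue_mid [([0.554, 0.192, 0.052], 0.74)]
s bottle_white_mid [([0.545, 0.317, 0.053], 0.67)]
s bottle_green_mid [([0.62, 0.255, 0.052], 0.77)]
s jar_mid [([0.273, -0.254, 0.044], 0.79), ([0.625, -0.026, 0.033], 0.64), ([0.58, -0.31, 0.016], 0.64), ([0.351, -0.423, 0.031], 0.58)]
s tube_rack [([0.453, 0.498, 0.0], 0.94)]
```

View pics/fin.png

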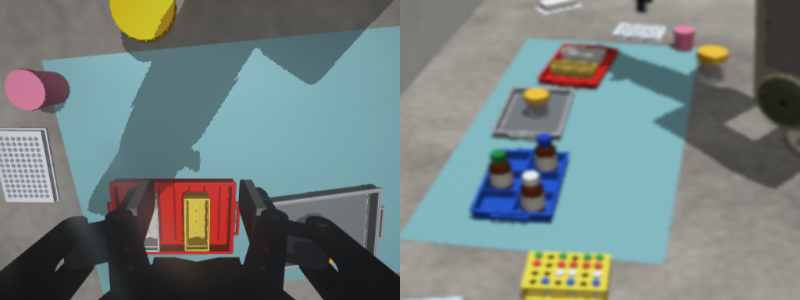

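Everything is in place: both reservoirs are in the red tray (150–210, 220 in the wrist half). In the side half, the jar is in the grey tray at (537,97) and the three bottles stand in their bays. Handing in.

```bash
python3 -c "
from workcell import env
print(env.hand_in())"
```

```text
the job is handed in; nothing more can be done
None
```

The job is handed in; the judge returned no verdict. In the last pictures both reservoirs stand in the red tray, the blue- and white-capped bottles in their own carrier bays, and the small yellow-lidded jar in the grey tray, with the green-capped bottle and tube rack where they were.

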